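# Lay and clamp one layer of steel blocks on the layer board

## Robot

A 7-joint arm with a two-finger parallel gripper is mounted at the origin on the work surface. World frame = base frame: x ahead of the robot, y to its left, z up, the work surface at z = 0. Lengths are in m, angles in degrees, forces in N, time in s.
With the tool pointing down it reaches from about 0.425 to 0.925 m from the base axis. Payload 6.8 kg.
Tool frame: the origin (TCP) lies midway between the tips of the shut fingers; the grasp point (between the pads) lies 19 mm behind it; z points along the fingers, y is the line along which they close (so a half turn about z gives the same grasp; the last joint's range is limited). The gripper opens to 88 mm and grips with 3 to 60 N. Pads are 20 mm wide; open, the fingers measure 115 mm over their backs; the gripper's body (75 mm by 178 mm) begins 61 mm behind the grasp point.
Start: joints at [-79.131, 27.33, 1.283, 89.118, -0.659, 63.558, -4.761], TCP at [0.198, 0.645, 0.223] pointing down, gripper open.
Joint ranges: [-169.35, 169.35], [-19.33, 120.38], [-80.79, 83.38], [13.8, 139.57], [-78.32, 258.32], [9.67, 109.79], [-169.56, 169.56]. Speed limits (degrees/s): [136.94, 136.94, 180, 180, 180, 180, 180].

## Interface

Orientations are given as [roll, pitch, yaw] about the fixed x, y, z axes, in that order (R = Rz(yaw) Ry(pitch) Rx(roll)).
In Python, from rig import env, vision, job_done, spotter gives the robot as it stands.
- The arm moves only by the tool carry_out, never from a script. Its argument "moves" is a list of rows, each an object with "dp": the shift along the world's x, y, z in cm, a list of three; "rot": the turn, a rotation vector about the world's x, y, z in rad, a list of three. In form: [{"dp": [tx, ty, tz], "rot": [wx, wy, wz]}, ...]. A call has 1 to 20 rows; each row is the pose to reach, as a shift and turn from the pose commanded when the call began; what a row does not reach only later rows make up. A row lasts 1/10 s, in which the tool goes at most 50 mm and 8.59 degrees, less where a joint would pass 70% of its speed; a pose out of reach is approached as far as the arm can. A call with a gripper value outside its range is refused whole. "claw" is the finger opening in cm, from 0 to 8.78, set as the call begins (left out, the last holds). The fingers move at their own pace and stop on an object; the grip force is fixed at half the most. Time passes only in rows, so rows that repeat a pose let the fingers close. It gives the time, the measured TCP pose, the force, the opening and the grip force at its end, in the units of the state.
- env.observe(): the state, without advancing time (a new reading comes with each control period).
- vision.get_image(name): name is "scene" or "top" or "wrist"; returns a dict with "image" (480x640x3 uint8, red, green, blue), "intrinsics" (3x3 intrinsics, pixels), "R" (3x3) and "t" (3): a world point X has camera coordinates R X + t. Camera axes: x right, y down, z forward; pixel columns grow to the right and rows downward; lengths in m; the calibration is good to about 2 mm. The wrist camera is an equidistant fisheye: a pixel r from the principal point sees the ray r / f radians off the axis. A picture is of the moment at which its call begins. There is no depth.
- job_done(): hands the job in; it is judged then, once.
Trained networks look in the newest picture that a camera, given by its name, has taken for a name from the list of things; names that differ only in an ending like _2 or _b are one class to them, and where a whole thing is asked for, a point or a joint stands for the part that bears it (a point fixed in the world has none). Each returns a list of dicts, best first, with "confidence" (0 to 1); they miss things now and then, are a little off and sometimes report something else, mostly with a low value. They report only what shows in the picture. A call takes as long as a camera call. They do not tell look-alikes from the thing itself.
- spotter.boxes_of(camera, target): "pixel" ([column, row] in pixels, amid what is visible of it).
- spotter.pinpoint(camera, target): "pixel" ([column, row] in pixels: a listed point, or the origin of a listed thing).
The state is a dict: "t": time; "joint_positions": joint angles; "joint_velocities": joint speeds; "effort": joint torques, N m; "eef_pos": TCP position; "eef_rot": TCP orientation; "wrist_force": force on the tool from outside, world axes, zero at the start; "torque": the same for the moment, N m; "width": opening from 0.0 (shut) to 1.0 (fully open); "grip_force": force on a finger pad.
Only numpy, scipy, OpenCV 4.12 (cv2) and the standard library are available. Lean on these libraries where they do the work, as an engineer would, in place of code of your own. Each camera call takes 0.05 s, during which the arm holds its last target. There are 200 camera calls.

## Task

Slide the three perforated steel blocks into one tight interlocking layer in the fenced corner of the board, keeping them flat on it: the cross block flat against the end fence, and the two long blocks side by side with their ends butted against it, one of them along the near fence. Then slide the clamp bar by its grip up against the layer and press it with a firm squeeze of about 20 N (the sheet metal dents at 50 N), so that everything is tight and square. Let go, leaving the bar against the layer and all other things where they are.

Things in the scene. Friction and masses are not known exactly. Their poses are not given: they have to be found in the camera images.
- slab: Fixed plywood layer board, 350 (its x) by 560 (its y) mm, top face 30 mm above the table; origin at the centre of its underside, x away from the robot, y to the left, apart from a small yaw. Wooden fences 24 mm wide stand 30 mm above its top face along two sides of the layer corner.
- corner (a point): Inside corner of the fences, on the board's top face, axes as the board. Near fence: inner face x = 0, 270 mm long to -y, then flaring out 13 mm. End fence: inner face y = 0, 300 mm long to +x. Finished layer: x 0 to 180, y 0 to -270 mm; cross block's centre at (90, -45), length along x; long blocks' centres at (45, -180) and (135, -180), length along y.
- cross_block: Closed block of grey perforated sheet steel, 180 (its x) by 90 (its y) by 50 mm, about 0.4 kg, too wide to grip from above; origin at the centre of its underside. It starts askew, its length roughly along the board's x, some way from the end fence.
- long_block_1: Same block (180 along its x, 90 along its y, 50 high), starting with its length roughly along the board's y, on the open right part of the board. Either long block may take either of the two places.
- long_block_2: As long_block_1, the other one beside it.
- bar (a joint): Travel of the clamp bar in m: 0 = fully open, growing as it slides along the board's -x towards the near fence, up to 0.072. Its inner face is at corner x = 0.240 - value, so it meets a finished layer at 0.060. It slides with 3 N of friction and stays where it is left.
- bar_grip (a point): Middle of the black upright grip on the clamp bar, 68 mm above the board's top face. The grip is 16 (x) by 50 (y) mm and spans 39 to 83 mm above the board. The aluminium bar under it is 24 (x) by 262 (y) by 39 mm high, centred on the grip.
- bar_face (a point): Foot of the bar's inner face (facing the near fence), at the middle of its length, on the board's top face.
- glue: Bystander: white glue bottle 52 mm across, 130 mm tall, left of the board; origin under its centre.
- screw_tin: Bystander: metal tin 44 mm across, 40 mm tall, on the board near its far right corner; origin under its centre.
- screwdriver: Bystander: screwdriver lying on the table to the left of the board.
- spanner: Bystander: spanner lying on the table to the right of the board.
- tape: Bystander: tape measure 65 by 30 by 60 mm, on the table to the left.
- mug: Bystander: white mug 80 mm across, 90 mm tall, on the table to the right.
Not all that is in view belongs to the job. What is shaped like the cross_block but turquoise or yellow is not meant.

How it is judged (in metres and radians):
On the way, in this order (a step that is already met when the one before it is completed fails the run):
1. the cross block lies against the end fence and both long blocks are butted against it, side by side, ends within 4 mm of their places (y of cross_block in the frame of corner between -0.049 and -0.041 m and y of long_block_1 in the frame of corner between -0.184 and -0.176 m and y of long_block_2 in the frame of corner between -0.184 and -0.176 m and z of cross_block in the frame of corner between -0.004 and 0.004 m and z of long_block_1 in the frame of corner between -0.004 and 0.004 m and z of long_block_2 in the frame of corner between -0.004 and 0.004 m and ((x of long_block_1 in the frame of corner between 0.03 and 0.09 m and x of long_block_2 in the frame of corner above 0.115 m) or (x of long_block_2 in the frame of corner between 0.03 and 0.09 m and x of long_block_1 in the frame of corner above 0.115 m))), for 0.2 s.
2. the clamp bar presses on the layer (over 6 N on at least one block) ((contact force between bar and cross_block above 6 N or contact force between bar and long_block_1 above 6 N or contact force between bar and long_block_2 above 6 N)), for 0.2 s.
At the end, for the whole second after the job is handed in: All three blocks lie flat at rest in the pattern, each within 4 mm of its place in x and y and square to the board within 0.035 rad; the clamp bar stands within 4 mm of the layer (joint over 0.056), after having been pressed on the finished layer (y of cross_block in the frame of corner between -0.049 and -0.041 m and y of long_block_1 in the frame of corner between -0.184 and -0.176 m and y of long_block_2 in the frame of corner between -0.184 and -0.176 m and x of cross_block in the frame of corner between 0.086 and 0.094 m and ((x of long_block_1 in the frame of corner between 0.041 and 0.049 m and x of long_block_2 in the frame of corner between 0.131 and 0.139 m) or (x of long_block_2 in the frame of corner between 0.041 and 0.049 m and x of long_block_1 in the frame of corner between 0.131 and 0.139 m)) and z of cross_block in the frame of corner between -0.004 and 0.004 m and z of long_block_1 in the frame of corner between -0.004 and 0.004 m and z of long_block_2 in the frame of corner between -0.004 and 0.004 m and angle between the x axis of cross_block and the x axis of slab, either way round below 0.035 rad and angle between the x axis of each of long_block_1, long_block_2 and the y axis of slab, either way round below 0.035 rad and linear speed of each of cross_block, long_block_1, long_block_2 below 0.01 m/s and value of joint bar above 0.056 m); the robot touches nothing.
It fails at once if the bar squeezes a block with more than 50 N (contact force between bar and cross_block above 50 N or contact force between bar and long_block_1 above 50 N or contact force between bar and long_block_2 above 50 N).
It fails at once if a block is tipped or lifted off the board (angle between any of cross_block, long_block_1, long_block_2's own z axis and vertical above 0.2 rad or z of any of cross_block, long_block_1, long_block_2 in the frame of corner above 0.02 m).
It fails at once if a bystander is moved by more than 30 mm (distance of any of glue, screw_tin, screwdriver, spanner, tape, mug from where it was at the start of the episode above 0.03 m).
It also fails if it takes over 72 s, if anything falls off the work surface, if the arm or the gripper's body presses on something with over 40 N, if the wrist force passes 120 N, or if a joint passes its speed limit or range.

## Working session

There is one attempt and no reset: what is moved stays moved. The work goes in short steps, Python scripts to look and compute and a tool call to move; the robot and the scene stay as the last step left them, time stands still between calls to the robot, and variables do not carry over. Pictures are saved under pics/ and viewed, at most 10 in all, crops included, and the job is handed in when it is done.

Besides the shell and the picture viewer there is one more tool, called after ">>>" as name([rows], argument=value, ...), one row to a line, values as JSON. carry_out: Moves the arm, as the interface text tells. Its arguments: {"type":"object","properties":{"moves":{"type":"array"},"claw":{"type":"number"}},"required":["moves"]}

```bash
ls; mkdir -p pics; cat > h.py <<'E'
import numpy as np, cv2
from rig import env, vision, job_done, spotter
def unproj(c,px,z):
    K=np.array(c["intrinsics"]);R=np.array(c["R"]);t=np.array(c["t"])
    d=R.T@(np.linalg.inv(K)@np.array([px[0],px[1],1.0])); o=-R.T@t
    return o+d*(z-o[2])/d[2]
def proj(c,X):
    K=np.array(c["intrinsics"]);p=K@(np.array(c["R"])@np.array(X)+np.array(c["t"]));return p[:2]/p[2]
def save(c,n): cv2.imwrite("pics/"+n,cv2.cvtColor(c["image"],cv2.COLOR_RGB2BGR))
E
python3 - <<'E'
from h import *
print(env.observe())
for n in ["top","scene"]:
    c=vision.get_image(n);save(c,n+"0.png");print(n,np.round(c["intrinsics"],1).tolist(),np.round(-np.array(c["R"]).T@c["t"],3))
    for k in ["corner","slab","cross_block","long_block_1","bar_grip","bar_face","screw_tin"]:
        print(k,[(round(d["confidence"],2),np.round(d["pixel"]).tolist(),np.round(unproj(c,d["pixel"],{"bar_grip":.098,"slab":0}.get(k,.03)),3).tolist()) for d in spotter.pinpoint(n,k)[:6]])
E
```

```text
pics
{'t': 0.0, 'joint_positions': array([-79.13044215,  27.37498156,   1.28253492,  89.17718568,
        -0.65994051,  63.55709395,  -4.76242191]), 'joint_velocities': array([ 0.07529873, -0.04128052, -0.05456964,  0.0120494 ,  0.04413845,
        0.11076682, -0.00643853]), 'effort': array([ 2.10773051e-04, -5.82855964e+01,  1.53495546e+00, -2.72604865e+01,
       -5.42832760e-02,  1.70454296e-02,  1.51945433e-04]), 'eef_pos': array([0.19792519, 0.64471105, 0.22170041]), 'eef_rot': array([-1.79898411e+02,  7.77693183e-03,  1.62934140e+02]), 'wrist_force': array([0.0335026 , 0.06153718, 0.07522311]), 'torque': array([-0.06163051, -0.03650436,  0.03425517]), 'grip_force': 0.0, 'width': 0.998258433481773}
top [[441.5, 0.0, 324.2], [0.0, 441.5, 237.1], [0.0, 0.0, 1.0]] [0.315 0.006 1.243]
corner [(0.59, [253.0, 267.0], [0.421, 0.216, 0.03])]
slab [(0.93, [342.0, 218.0], [0.572, -0.029, 0.0])]
cross_block [(0.86, [405.0, 325.0], [0.275, -0.203, 0.03]), (0.79, [283.0, 228.0], [0.533, 0.137, 0.03]), (0.79, [188.0, 286.0], [0.365, 0.391, 0.03])]
long_block_1 [(0.97, [401.0, 248.0], [0.485, -0.192, 0.03]), (0.72, [392.0, 203.0], [0.611, -0.167, 0.03])]
bar_grip [(0.83, [300.0, 170.0], [0.681, 0.09, 0.098])]
bar_face [(0.91, [302.0, 183.0], [0.664, 0.089, 0.03])]
screw_tin [(0.64, [430.0, 160.0], [0.739, -0.275, 0.03])]
scene [[539.7, 0.0, 313.5], [0.0, 539.7, 244.3], [0.0, 0.0, 1.0]] [ 1.566 -0.293  0.797]
corner []
slab [(0.61, [305.0, 295.0], [0.576, -0.028, 0.0])]
cross_block [(0.96, [213.0, 244.0], [0.334, -0.212, 0.03]), (0.85, [425.0, 225.0], [0.406, 0.368, 0.03]), (0.58, [362.0, 265.0], [0.537, 0.131, 0.03])]
long_block_1 [(0.61, [232.0, 272.0], [0.473, -0.184, 0.03])]
bar_grip [(0.95, [368.0, 275.0], [0.667, 0.091, 0.098])]
bar_face [(0.86, [366.0, 297.0], [0.662, 0.094, 0.03])]
screw_tin [(0.89, [209.0, 351.0], [0.732, -0.274, 0.03]), (0.49, [362.0, 265.0], [0.536, 0.131, 0.03])]
```

View pics/top0.png

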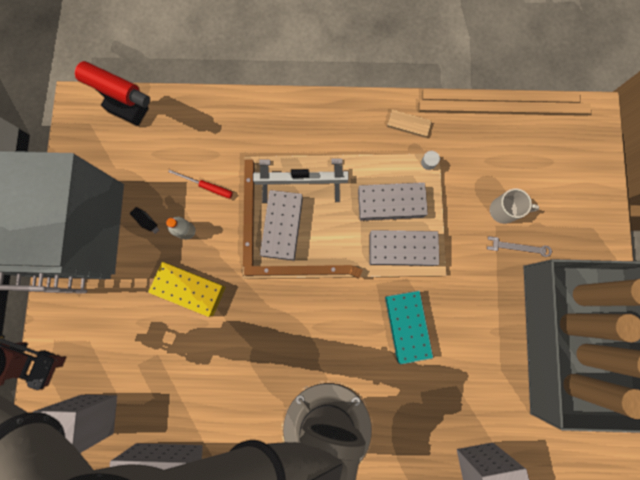

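View pics/scene0.png

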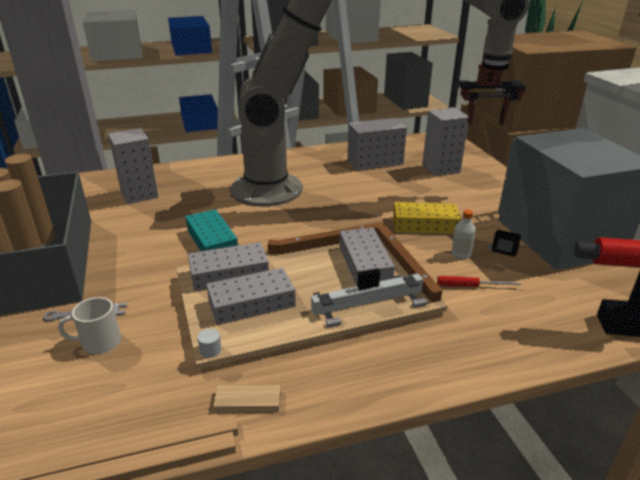

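```bash
python3 - <<'E'
import cv2
im=cv2.imread("pics/top0.png")[130:310,210:460]
cv2.imwrite("pics/crop0.png",cv2.resize(im,None,fx=3.2,fy=3.2,interpolation=cv2.INTER_CUBIC))
E
```

```text
(no output)
```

View pics/crop0.png

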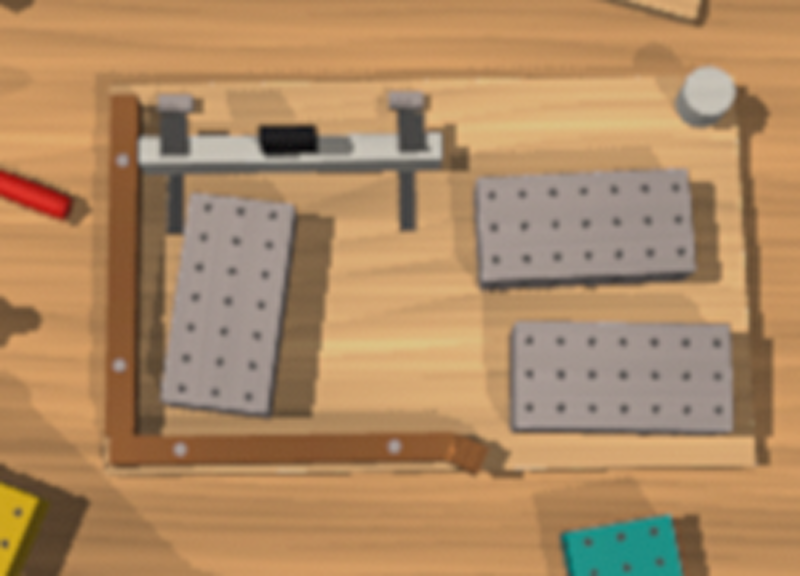

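The picture shows three grey perforated blocks on the board: cross at (283,228), long blocks at (404,248) and (392,203). The look-alikes are the yellow block at (188,286), the turquoise block at (405,325) and the standing grey blocks at the base. By colour and place I choose the three on the board, and the close crop confirms it. Next I measure their poses.

```bash
cat >> h.py <<'E'
from scipy.optimize import least_squares
def blocks(c, guesses):
    """fit top-face (z=.08) rectangles: guesses pixel of centre -> world x,y,yaw of 180-axis"""
    im=c["image"].astype(int); hsv=cv2.cvtColor(c["image"],cv2.COLOR_RGB2HSV).astype(int)
    m=((hsv[...,1]<45)&(hsv[...,2]>110)&(hsv[...,2]<200)).astype(np.uint8)
    m=cv2.morphologyEx(m,cv2.MORPH_CLOSE,np.ones((5,5),np.uint8)); m=cv2.morphologyEx(m,cv2.MORPH_OPEN,np.ones((9,9),np.uint8))
    n,lab,st,_=cv2.connectedComponentsWithStats(m); out=[]
    for g in guesses:
        l=lab[int(g[1]),int(g[0])]
        cn=max(cv2.findContours((lab==l).astype(np.uint8),cv2.RETR_EXTERNAL,cv2.CHAIN_APPROX_NONE)[0],key=len)[:,0]
        W=np.array([unproj(c,p,.08)[:2] for p in cn])
        r=cv2.minAreaRect((W*1000).astype(np.float32)); b=cv2.boxPoints(r)
        e=b[1]-b[0]; f=b[2]-b[1]; e=e if np.hypot(*e)>np.hypot(*f) else f
        out.append((np.round(r[0],1),np.round(r[1],1),round(np.degrees(np.arctan2(e[1],e[0]))%180,2),st[l][4]))
    return out
def fence(c):
    """inner edges of fence top z=.06 ; lines from brown mask"""
    hsv=cv2.cvtColor(c["image"],cv2.COLOR_RGB2HSV).astype(int); 
    return hsv
E
python3 - <<'E'
from h import *
c=vision.get_image("top")
for b in blocks(c,[(283,228),(404,248),(392,203)]): print(b)
im=c["image"]
hsv=cv2.cvtColor(im,cv2.COLOR_RGB2HSV)
print("row 210:",im[210,236:262].tolist()); print("col 300:",im[258:280,300].tolist()); print("bar col 290", im[165:192,330].tolist())
E
```

```text
(array([534.2, 137. ]), array([ 88. , 178.3]), np.float32(174.71), np.int32(2112))
(array([ 479.7, -192.2]), array([ 88.3, 180.3]), np.float32(90.56), np.int32(2255))
(array([ 608.3, -160.7]), array([ 88.1, 180.9]), np.float32(94.06), np.int32(2113))
row 210: [[200, 147, 95], [199, 147, 95], [191, 142, 92], [176, 130, 85], [173, 128, 84], [174, 129, 84], [171, 126, 83], [157, 112, 71], [136, 89, 53], [131, 83, 48], [131, 83, 47], [130, 82, 44], [132, 84, 48], [131, 84, 47], [131, 85, 49], [118, 75, 42], [90, 58, 35], [78, 56, 36], [104, 81, 55], [124, 98, 68], [126, 99, 69], [126, 99, 69], [125, 98, 69], [115, 91, 65], [104, 82, 58], [139, 110, 76]]
col 300: [[102, 81, 57], [96, 77, 54], [132, 104, 72], [167, 131, 90], [174, 136, 95], [177, 138, 95], [179, 140, 96], [164, 124, 83], [137, 93, 57], [130, 82, 46], [131, 84, 46], [132, 84, 46], [132, 84, 48], [132, 84, 47], [132, 84, 47], [127, 81, 44], [126, 87, 53], [162, 127, 88], [202, 164, 118], [186, 154, 114], [169, 128, 88], [199, 145, 93]]
bar col 290 [[195, 152, 105], [200, 156, 108], [203, 158, 110], [204, 161, 111], [204, 160, 109], [197, 156, 108], [191, 160, 128], [187, 174, 159], [190, 184, 174], [194, 189, 179], [196, 191, 180], [198, 193, 181], [200, 194, 183], [197, 191, 181], [172, 167, 158], [122, 118, 113], [94, 93, 89], [105, 96, 89], [156, 127, 98], [198, 154, 107], [200, 155, 107], [189, 147, 102], [186, 145, 101], [187, 146, 100], [186, 145, 99], [186, 145, 100], [186, 145, 100]]
```

```bash
python3 - <<'E'
from h import *
c=vision.get_image("top"); im=c["image"].astype(int)
m=(im[...,0]>105)&(im[...,0]<150)&(im[...,1]<100)&(im[...,2]<66)&(im[...,0]-im[...,2]>65)
E=[];N=[]
for r in range(180,262):
    x=np.where(m[r,238:258])[0]+238
    if len(x)>=6:E.append(unproj(c,(x.mean(),r),.06)[:2])
for k in range(262,344):
    y=np.where(m[258:280,k])[0]+258
    if len(y)>=5:N.append(unproj(c,(k,y.mean()),.06)[:2])
E=np.array(E);N=np.array(N)
pe=np.polyfit(E[:,0],E[:,1],1);pn=np.polyfit(N[:,1],N[:,0],1)
print("end fence y=",pe,"resid",np.std(E[:,1]-np.polyval(pe,E[:,0])),len(E)); print("near x=",pn,np.std(N[:,0]-np.polyval(pn,N[:,1])),len(N))
print("yaw est deg",-np.degrees(np.arctan(pn[0])),np.degrees(np.arctan(pe[0])))
# bar edge: bright aluminium top z=.069
h=[]
for k in list(range(262,288))+list(range(312,335)):
    y=np.where((im[160:190,k].min(1)>150))[0]+160
    if len(y)>3:h.append(unproj(c,(k,y.mean()),.069)[:2])
h=np.array(h);p=np.polyfit(h[:,1],h[:,0],1);print("bar centre x=",p,-np.degrees(np.arctan(p[0])))
yaw=np.radians(np.mean([-np.degrees(np.arctan(pn[0])),np.degrees(np.arctan(pe[0]))]))
u=np.array([np.cos(yaw),np.sin(yaw)]);v=np.array([-u[1],u[0]])
Em,Nm=E.mean(0),N.mean(0)
# corner: (C)·u = Nm·u+.012 ; C·v = Em·v-.012
C=u*(Nm@u+.012)+v*(Em@v-.012);print("corner",C,"yaw",np.degrees(yaw))
for b in [(.5342,.137),(.4797,-.1922),(.6083,-.1607)]:
    d=np.array(b)-C;print(np.round([d@u*1000,d@v*1000]))
d=h.mean(0)-C;print("bar centre",d@u,d@v)
E
```

```text
end fence y= [0.04579195 0.20652496] resid 0.0005212849384155981 76
near x= [-0.03574227  0.41714396] 0.0004541540950221882 74
yaw est deg 2.0470097097446183 2.621854129204914
bar centre x= [-0.04275519  0.67648292] 2.4482007794292846
corner [0.42079181 0.21441803] yaw 2.334431919474766
[110. -82.]
[  42. -409.]
[ 172. -382.]
bar centre 0.24656036758719269 -0.13157908656572748
```

>>> carry_out([
  {"dp": [8,-14.5,0],"rot": [0,0,-0.3]},
  {"dp": [16,-29,0],"rot": [0,0,-0.6]},
  {"dp": [25,-45,0],"rot": [0,0,-0.9]},
  {"dp": [30,-54,0],"rot": [0,0,-1.1]},
  {"dp": [33.4,-60.1,-7],"rot": [0,0,-1.232]},
  {"dp": [33.4,-60.1,-7],"rot": [0,0,-1.232]},
  {"dp": [33.4,-60.1,-7],"rot": [0,0,-1.232]},
  {"dp": [33.4,-60.1,-7],"rot": [0,0,-1.232]},
  {"dp": [33.4,-60.1,-7],"rot": [0,0,-1.232]},
  {"dp": [33.4,-60.1,-7],"rot": [0,0,-1.232]},
  {"dp": [33.4,-60.1,-7],"rot": [0,0,-1.232]},
  {"dp": [33.4,-60.1,-7],"rot": [0,0,-1.232]},
  {"dp": [33.4,-60.1,-7],"rot": [0,0,-1.232]},
  {"dp": [33.4,-60.1,-7],"rot": [0,0,-1.232]},
  {"dp": [33.4,-60.1,-7],"rot": [0,0,-1.232]},
  {"dp": [33.4,-60.1,-7],"rot": [0,0,-1.232]},
  {"dp": [33.4,-60.1,-7],"rot": [0,0,-1.232]},
  {"dp": [33.4,-60.1,-7],"rot": [0,0,-1.232]},
], claw=8.78)

```text
t: 2.7
eef_pos: [0.5317, 0.0461, 0.1528]
eef_rot: [180.0, -0.0, 92.5]
wrist_force: [-0.7, 0.1, 0.1]
width: 1.002
grip_force: 0.0
```

>>> carry_out([
  {"dp": [0,0,-3]},
  {"dp": [0,0,-6]},
  {"dp": [0,0,-9]},
  {"dp": [0,0,-10.9]},
  {"dp": [0,0,-10.9]},
  {"dp": [0,0.5,-10.9]},
  {"dp": [0,1,-10.9]},
  {"dp": [-0.06,1.5,-10.9]},
  {"dp": [-0.08,2,-10.9]},
  {"dp": [-0.1,2.5,-10.9]},
  {"dp": [-0.12,3,-10.9]},
  {"dp": [-0.14,3.5,-10.9]},
  {"dp": [-0.16,4,-10.9]},
  {"dp": [-0.18,4.5,-10.9]},
  {"dp": [-0.2,5,-10.9]},
  {"dp": [-0.22,5.5,-10.9]},
  {"dp": [-0.24,6,-10.9]},
  {"dp": [-0.26,6.4,-10.9]},
  {"dp": [-0.28,6.8,-10.9]},
  {"dp": [-0.28,6.8,-10.9]},
])

```text
$.moves[0]: bad value
```

>>> carry_out([
  {"dp": [0,0,-3],"rot": [0,0,0]},
  {"dp": [0,0,-6],"rot": [0,0,0]},
  {"dp": [0,0,-9],"rot": [0,0,0]},
  {"dp": [0,0,-10.9],"rot": [0,0,0]},
  {"dp": [0,0,-10.9],"rot": [0,0,0]},
  {"dp": [0,0.5,-10.9],"rot": [0,0,0]},
  {"dp": [0,1,-10.9],"rot": [0,0,0]},
  {"dp": [-0.06,1.5,-10.9],"rot": [0,0,0]},
  {"dp": [-0.08,2,-10.9],"rot": [0,0,0]},
  {"dp": [-0.1,2.5,-10.9],"rot": [0,0,0]},
  {"dp": [-0.12,3,-10.9],"rot": [0,0,0]},
  {"dp": [-0.14,3.5,-10.9],"rot": [0,0,0]},
  {"dp": [-0.16,4,-10.9],"rot": [0,0,0]},
  {"dp": [-0.18,4.5,-10.9],"rot": [0,0,0]},
  {"dp": [-0.2,5,-10.9],"rot": [0,0,0]},
  {"dp": [-0.22,5.5,-10.9],"rot": [0,0,0]},
  {"dp": [-0.24,6,-10.9],"rot": [0,0,0]},
  {"dp": [-0.26,6.4,-10.9],"rot": [0,0,0]},
  {"dp": [-0.28,6.8,-10.9],"rot": [0,0,0]},
  {"dp": [-0.28,6.8,-10.9],"rot": [0,0,0]},
])

```text
t: 4.7
eef_pos: [0.5289, 0.1133, 0.0435]
eef_rot: [-180.0, -0.0, 92.4]
wrist_force: [0.3, -1.1, 1.4]
width: 1.0
grip_force: 0.5
```

>>> carry_out([
  {"dp": [-0.01,0.2,0],"rot": [0,0,0]},
  {"dp": [-0.02,0.4,0],"rot": [0,0,0]},
  {"dp": [-0.02,0.5,0],"rot": [0,0,0]},
  {"dp": [-0.02,0.6,0],"rot": [0,0,0]},
  {"dp": [-0.02,0.7,0],"rot": [0,0,0]},
  {"dp": [-0.02,0.7,0],"rot": [0,0,0]},
])

```text
t: 5.3
eef_pos: [0.5285, 0.1172, 0.0435]
eef_rot: [-179.9, 0.1, 92.2]
wrist_force: [-1.5, -8.7, 2.8]
width: 1.0
grip_force: 3.9
```

```bash
python3 - <<'E'
from h import *
c=vision.get_image("wrist");save(c,"w1.png");c=vision.get_image("top");save(c,"top1.png")
E
```

```text
(no output)
```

View pics/w1.png

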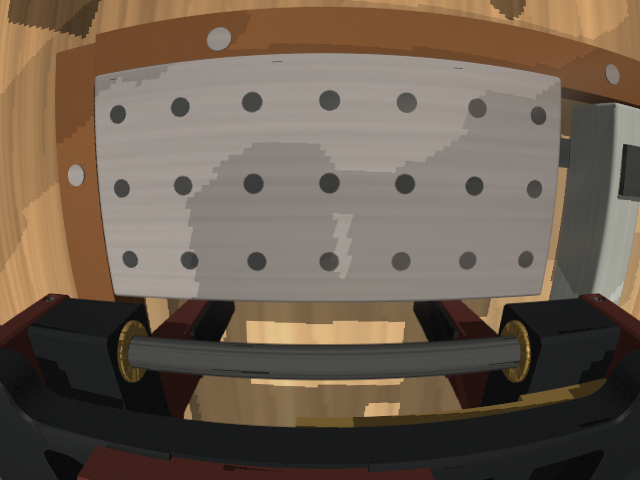

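>>> carry_out([
  {"dp": [0,-1,0],"rot": [0,0,0]},
  {"dp": [0,-1.5,3],"rot": [0,0,0]},
  {"dp": [0,-2,7],"rot": [0,0,0]},
  {"dp": [-0.5,-7,7],"rot": [0,0,0]},
  {"dp": [-1,-12,7],"rot": [0,0,0]},
  {"dp": [-1.5,-17,7],"rot": [0,0,0]},
  {"dp": [-2,-22,7],"rot": [0,0,0]},
  {"dp": [-2.5,-27,7],"rot": [0,0,0]},
  {"dp": [-3,-32,7],"rot": [0,0,0]},
  {"dp": [-3.5,-37,7],"rot": [0,0,0]},
  {"dp": [-4.2,-41,7],"rot": [0,0,0]},
  {"dp": [-4.2,-42.5,7],"rot": [0,0,0]},
  {"dp": [-4.2,-42.5,5],"rot": [0,0,0]},
  {"dp": [-4.2,-42.5,2],"rot": [0,0,0]},
  {"dp": [-4.2,-42.5,0],"rot": [0,0,0]},
  {"dp": [-4.2,-42.5,0],"rot": [0,0,0]},
  {"dp": [-4.2,-42.5,0],"rot": [0,0,0]},
], claw=5)

```text
t: 7.1
eef_pos: [0.4875, -0.3049, 0.0437]
eef_rot: [-180.0, -0.1, 92.4]
wrist_force: [0.1, -0.8, 0.7]
width: 0.57
grip_force: 0.0
```

```bash
python3 - <<'E'
from h import *
c=vision.get_image("top");save(c,"top2.png");print(env.observe()["joint_positions"])
for g in [(275,225),(404,248),(392,203)]:
  try: print(blocks(c,[g]))
  except Exception as e: print(e)
E
```

```text
[  6.25959986  33.59951896  25.9199488  112.07568035 -22.54591441
  39.22036736  48.50572518]
[(array([526.7, 174.3]), array([175.9,  85.7]), np.float32(2.35), np.int32(2107))]
[(array([ 479.6, -191.4]), array([ 88.6, 178.6]), np.float32(90.56), np.int32(2084))]
[(array([ 608.1, -160.7]), array([ 88.3, 180.7]), np.float32(94.06), np.int32(2115))]
```

View pics/top2.png

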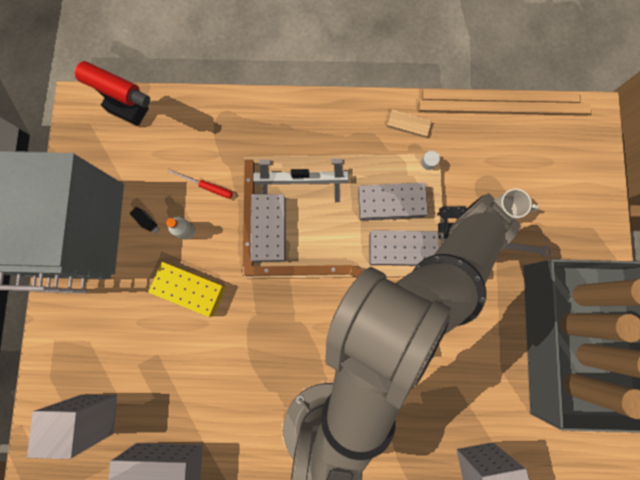

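>>> carry_out([
  {"dp": [0,1,0],"rot": [0,0,0]},
  {"dp": [0,2,0],"rot": [0,0,0]},
  {"dp": [0.1,3,0],"rot": [0,0,0]},
  {"dp": [0.2,4,0],"rot": [0,0,0]},
  {"dp": [0.25,5,0],"rot": [0,0,0]},
  {"dp": [0.25,6,0],"rot": [0,0,0]},
  {"dp": [0.2,7,0],"rot": [0,0,0]},
  {"dp": [0.15,8,0],"rot": [0,0,0]},
  {"dp": [0.1,9,0],"rot": [0,0,0]},
  {"dp": [0.05,10,0],"rot": [0,0,0]},
])

```text
t: 8.15
eef_pos: [0.4959, -0.2257, 0.0503]
eef_rot: [178.7, 1.6, 91.7]
wrist_force: [-1.1, 0.1, 0.6]
width: 0.572
grip_force: 0.4
```

```bash
python3 - <<'E'
from h import *
c=vision.get_image("top");save(c,"top3.png")
print(blocks(c,[(362,243)]))
c=vision.get_image("wrist");save(c,"w3.png")
E
```

```text
[(array([ 483.1, -115.7]), array([ 88.6, 160.9]), np.float32(91.46), np.int32(1786))]
```

View pics/w3.png

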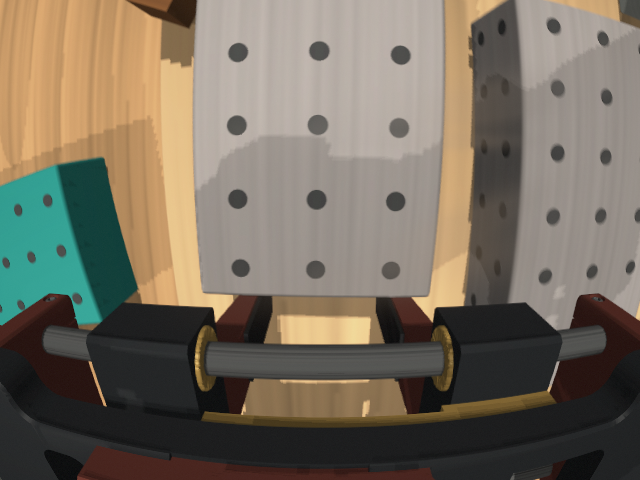

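>>> carry_out([
  {"dp": [0,0,0],"rot": [0,0,0]},
  {"dp": [0,0,0],"rot": [0,0,0]},
  {"dp": [0,0,0],"rot": [0,0,0]},
  {"dp": [0,0,0],"rot": [0,0,0]},
])

```text
t: 8.65
eef_pos: [0.4871, -0.2045, 0.0432]
eef_rot: [-179.9, -0.1, 92.4]
wrist_force: [0.5, -0.4, 0.5]
width: 0.57
grip_force: 0.3
```

>>> carry_out([
  {"dp": [-0.03,0.7,0],"rot": [0,0,0]},
  {"dp": [-0.06,1.4,0],"rot": [0,0,0]},
  {"dp": [-0.09,2.1,0],"rot": [0,0,0]},
  {"dp": [-0.11,2.8,0],"rot": [0,0,0]},
  {"dp": [-0.14,3.5,0],"rot": [0,0,0]},
  {"dp": [-0.17,4.2,0],"rot": [0,0,0]},
  {"dp": [-0.2,4.9,0],"rot": [0,0,0]},
  {"dp": [-0.23,5.6,0],"rot": [0,0,0]},
  {"dp": [-0.26,6.3,0],"rot": [0,0,0]},
  {"dp": [-0.29,7,0],"rot": [0,0,0]},
  {"dp": [-0.32,7.7,0],"rot": [0,0,0]},
  {"dp": [-0.35,8.4,0],"rot": [0,0,0]},
  {"dp": [-0.37,9.1,0],"rot": [0,0,0]},
  {"dp": [-0.4,9.8,0],"rot": [0,0,0]},
  {"dp": [-0.43,10.5,0],"rot": [0,0,0]},
  {"dp": [-0.46,11.2,0],"rot": [0,0,0]},
  {"dp": [-0.49,11.9,0],"rot": [0,0,0]},
  {"dp": [-0.52,12.6,0],"rot": [0,0,0]},
  {"dp": [-0.52,12.8,0],"rot": [0,0,0]},
  {"dp": [-0.52,12.8,0],"rot": [0,0,0]},
])

```text
t: 10.65
eef_pos: [0.4824, -0.077, 0.0437]
eef_rot: [-180.0, -0.0, 92.4]
wrist_force: [-0.0, 0.2, -0.4]
width: 0.572
grip_force: 0.0
```

```bash
python3 - <<'E'
from h import *
c=vision.get_image("top");save(c,"top4.png")
print(env.observe()["eef_pos"],env.observe()["wrist_force"])
for g in [(268,225),(318,243),(392,203)]:print(blocks(c,[g]))
E
```

```text
[ 0.48243071 -0.07729023  0.04371466] [ 0.60523549 -0.63536968 -0.00719774]
[(array([522.6, 102.4]), array([189.6, 232.2]), np.float32(90.57), np.int32(3689))]
[(array([522.6, 102.4]), array([189.6, 232.2]), np.float32(90.57), np.int32(3689))]
[(array([ 609.8, -161.3]), array([ 86. , 180.2]), np.float32(91.37), np.int32(1627))]
```

>>> carry_out([
  {"dp": [-0.02,0.4,0],"rot": [0,0,0]},
  {"dp": [-0.04,0.8,0],"rot": [0,0,0]},
  {"dp": [-0.05,1.1,0],"rot": [0,0,0]},
  {"dp": [-0.06,1.3,0],"rot": [0,0,0]},
  {"dp": [-0.06,1.5,0],"rot": [0,0,0]},
  {"dp": [-0.07,1.6,0],"rot": [0,0,0]},
  {"dp": [-0.07,1.6,0],"rot": [0,0,0]},
])

```text
t: 11.4
eef_pos: [0.4814, -0.0648, 0.0438]
eef_rot: [180.0, 0.2, 92.2]
wrist_force: [-0.2, -10.6, 0.2]
width: 0.565
grip_force: 5.4
```

```bash
python3 - <<'E'
from h import *
c=vision.get_image("wrist");save(c,"w5.png");c=vision.get_image("top");save(c,"top5.png")
im=c["image"][150:290,225:445];cv2.imwrite("pics/c5.png",cv2.cvtColor(np.vstack([cv2.resize(im,(640,407)) ]),cv2.COLOR_RGB2BGR))
E
```

```text
(no output)
```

View pics/c5.png

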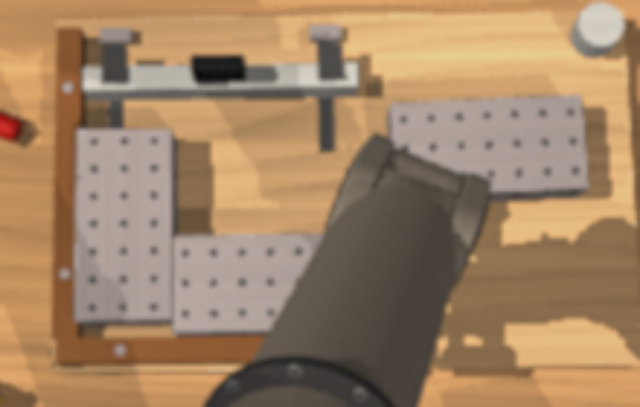

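>>> carry_out([
  {"dp": [0,-1,0],"rot": [0,0,0]},
  {"dp": [0,-1.5,4],"rot": [0,0,0]},
  {"dp": [0,-2,8],"rot": [0,0,0]},
  {"dp": [2,-3,8],"rot": [0,0,-0.14]},
  {"dp": [4,-4,8],"rot": [0,0,-0.28]},
  {"dp": [6,-5,8],"rot": [0,0,-0.42]},
  {"dp": [8,-6,8],"rot": [0,0,-0.56]},
  {"dp": [10,-7,8],"rot": [0,0,-0.7]},
  {"dp": [12,-8,8],"rot": [0,0,-0.84]},
  {"dp": [14,-9,8],"rot": [0,0,-0.98]},
  {"dp": [16,-9.2,8],"rot": [0,0,-1.12]},
  {"dp": [18,-9.2,8],"rot": [0,0,-1.26]},
  {"dp": [19.9,-9.2,8],"rot": [0,0,-1.4]},
  {"dp": [19.9,-9.2,8],"rot": [0,0,-1.5]},
  {"dp": [19.9,-9.2,8],"rot": [0,0,-1.571]},
  {"dp": [19.9,-9.2,8],"rot": [0,0,-1.571]},
  {"dp": [19.9,-9.2,8],"rot": [0,0,-1.571]},
  {"dp": [19.9,-9.2,8],"rot": [0,0,-1.571]},
], claw=8.78)

```text
t: 13.3
eef_pos: [0.6805, -0.1534, 0.1236]
eef_rot: [-180.0, 0.0, 2.4]
wrist_force: [0.3, 1.4, 0.5]
width: 1.004
grip_force: 0.0
```

```bash
python3 - <<'E'
from h import *
o=env.observe();print(o["eef_pos"],o["joint_positions"])
c=vision.get_image("top")
for g in [(268,225),(318,243),(392,203)]:print(blocks(c,[g]))
c=vision.get_image("wrist");save(c,"w6.png")
E
```

```text
[ 0.68053561 -0.1534034   0.12358117] [-24.24718689  45.39081006  51.50820794  92.88867577 -39.40379115
  61.48116633 -48.94188591]
[(array([548. ,  45.7]), array([1309.9, 1867. ]), np.float32(91.14), np.int32(292596))]
[(array([548. ,  45.7]), array([1309.9, 1867. ]), np.float32(91.14), np.int32(292596))]
[(array([ 608.2, -161. ]), array([ 89.2, 179.8]), np.float32(94.19), np.int32(1909))]
```

View pics/w6.png

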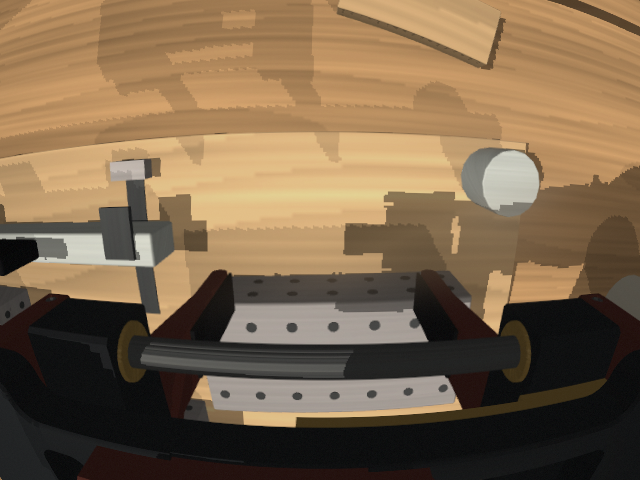

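>>> carry_out([
  {"dp": [0,0,-3],"rot": [0,0,0]},
  {"dp": [0,0,-6],"rot": [0,0,0]},
  {"dp": [0,0,-8],"rot": [0,0,0]},
  {"dp": [0,0,-8],"rot": [0,0,0]},
  {"dp": [-0.5,-0.3,-8],"rot": [0,0,0]},
  {"dp": [-1,-0.4,-8],"rot": [0,0,0]},
  {"dp": [-1.5,-0.5,-8],"rot": [0,0,0]},
  {"dp": [-2,-0.5,-8],"rot": [0,0,0]},
  {"dp": [-2.5,-0.5,-8],"rot": [0,0,0]},
  {"dp": [-3,-0.5,-8],"rot": [0,0,0]},
  {"dp": [-3.5,-0.6,-8],"rot": [0,0,0]},
  {"dp": [-4,-0.6,-8],"rot": [0,0,0]},
  {"dp": [-4.4,-0.6,-8],"rot": [0,0,0]},
  {"dp": [-4.6,-0.6,-8],"rot": [0,0,0]},
  {"dp": [-4.6,-0.6,-8],"rot": [0,0,0]},
  {"dp": [-4.6,-0.6,-8],"rot": [0,0,0]},
])

```text
t: 15.0
eef_pos: [0.634, -0.1596, 0.0433]
eef_rot: [-180.0, 0.1, 2.3]
wrist_force: [0.4, 0.0, 1.8]
width: 0.996
grip_force: 0.5
```

```bash
python3 - <<'E'
from h import *
c=vision.get_image("top");save(c,"top7.png")
for g in [(392,210)]:print(blocks(c,[g]))
im=c["image"][150:290,225:445];cv2.imwrite("pics/c7.png",cv2.cvtColor(cv2.resize(im,(640,407)),cv2.COLOR_RGB2BGR))
E
```

```text
[(array([ 568.3, -163.2]), array([ 74.1, 173.2]), np.float32(91.42), np.int32(1522))]
```

View pics/c7.png

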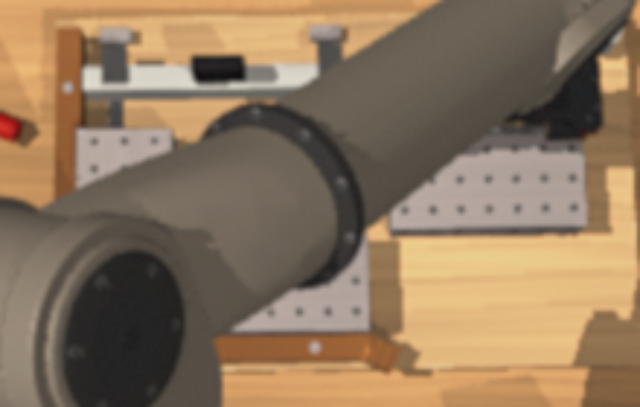

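>>> carry_out([
  {"dp": [1,0,0],"rot": [0,0,0]},
  {"dp": [1.5,0,4],"rot": [0,0,0]},
  {"dp": [1.5,0,8],"rot": [0,0,0]},
  {"dp": [1,-2,8],"rot": [0,0,0.14]},
  {"dp": [0,-4,8],"rot": [0,0,0.28]},
  {"dp": [-1,-6,8],"rot": [0,0,0.42]},
  {"dp": [-2,-7,8],"rot": [0,0,0.56]},
  {"dp": [-3,-8,8],"rot": [0,0,0.7]},
  {"dp": [-4,-9,8],"rot": [0,0,0.84]},
  {"dp": [-5,-10,8],"rot": [0,0,0.98]},
  {"dp": [-5,-11,8],"rot": [0,0,1.12]},
  {"dp": [-5,-12,8],"rot": [0,0,1.26]},
  {"dp": [-5,-12,8],"rot": [0,0,1.4]},
  {"dp": [-5,-12,8],"rot": [0,0,1.5]},
  {"dp": [-5,-12,8],"rot": [0,0,1.571]},
  {"dp": [-5,-12,8],"rot": [0,0,1.571]},
  {"dp": [-5,-12,8],"rot": [0,0,1.571]},
  {"dp": [-5,-12,8],"rot": [0,0,1.571]},
], claw=5)

```text
t: 16.85
eef_pos: [0.5846, -0.2797, 0.1234]
eef_rot: [-180.0, -0.0, 92.3]
wrist_force: [0.2, -0.3, -0.9]
width: 0.569
grip_force: 0.0
```

```bash
python3 - <<'E'
from h import *
o=env.observe();print(o["eef_pos"],o["joint_positions"])
c=vision.get_image("top")
for g in [(392,212)]:print(blocks(c,[g]))
c=vision.get_image("wrist");save(c,"w8.png")
E
```

```text
[ 0.58461124 -0.27966916  0.12342119] [ -0.80428642  33.45326534  29.53753045  99.4977693  -20.04546117
  52.38953321  39.32626145]
[(array([ 575.2, -159.2]), array([ 88. , 176.3]), np.float32(91.42), np.int32(1997))]
```

View pics/w8.png

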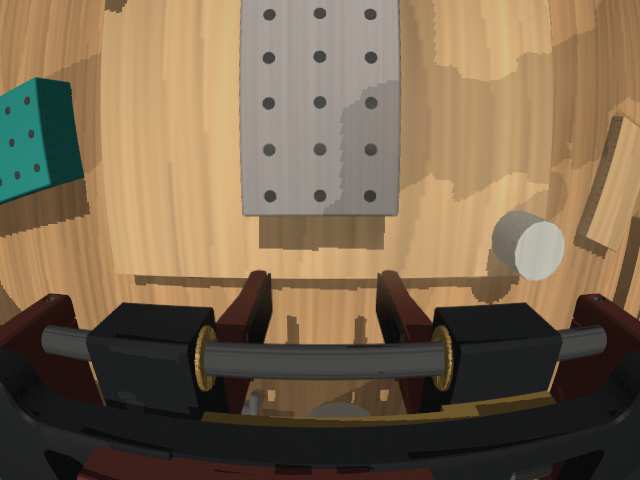

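```bash
python3 - <<'E'
from h import *
c=vision.get_image("top");save(c,"top8.png")
for g in [(266,240),(300,243),(310,250),(392,212)]:print(blocks(c,[g]))
im=c["image"]
for k in (300,310,330,340): print(k,im[228:270,k,2].tolist())
print(im[195:232,392,2].tolist(),im[195:232,370,2].tolist())
im=im[150:290,225:445];cv2.imwrite("pics/c8.png",cv2.cvtColor(cv2.resize(im,(640,407)),cv2.COLOR_RGB2BGR))
E
```

```text
[(array([522.4,  83.2]), array([187.8, 267.4]), np.float32(91.46), np.int32(4346))]
[(array([522.4,  83.2]), array([187.8, 267.4]), np.float32(91.46), np.int32(4346))]
[(array([522.4,  83.2]), array([187.8, 267.4]), np.float32(91.46), np.int32(4346))]
[(array([ 575.2, -159.2]), array([ 88. , 176.3]), np.float32(91.42), np.int32(1998))]
300 [110, 113, 124, 143, 156, 158, 160, 158, 156, 155, 157, 160, 159, 158, 156, 157, 157, 156, 154, 155, 159, 160, 158, 158, 157, 158, 161, 160, 157, 148, 149, 157, 159, 160, 160, 143, 96, 59, 49, 52, 50, 52]
310 [111, 117, 143, 165, 160, 157, 158, 158, 154, 156, 159, 158, 158, 157, 157, 156, 156, 153, 152, 153, 157, 158, 157, 156, 156, 156, 159, 158, 156, 153, 156, 159, 157, 157, 158, 137, 91, 56, 51, 51, 50, 51]
330 [103, 106, 127, 150, 153, 153, 153, 153, 153, 153, 154, 154, 154, 152, 152, 152, 152, 151, 152, 151, 154, 154, 152, 152, 151, 154, 155, 155, 155, 154, 155, 155, 154, 154, 152, 128, 80, 60, 65, 69, 71, 73]
340 [105, 104, 125, 150, 152, 150, 150, 152, 154, 152, 153, 153, 153, 152, 150, 149, 149, 151, 150, 152, 154, 154, 152, 152, 152, 153, 156, 155, 154, 154, 152, 152, 150, 153, 154, 133, 84, 52, 49, 54, 58, 60]
[133, 156, 157, 153, 144, 121, 97, 114, 145, 153, 155, 152, 152, 153, 146, 124, 98, 113, 142, 152, 152, 152, 152, 153, 151, 136, 112, 117, 137, 152, 154, 154, 142, 104, 71, 75, 106] [104, 129, 152, 157, 157, 159, 158, 157, 157, 157, 156, 156, 154, 154, 154, 155, 157, 157, 158, 157, 156, 156, 156, 156, 157, 157, 156, 156, 157, 156, 154, 156, 156, 135, 88, 77, 103]
```

View pics/c8.png

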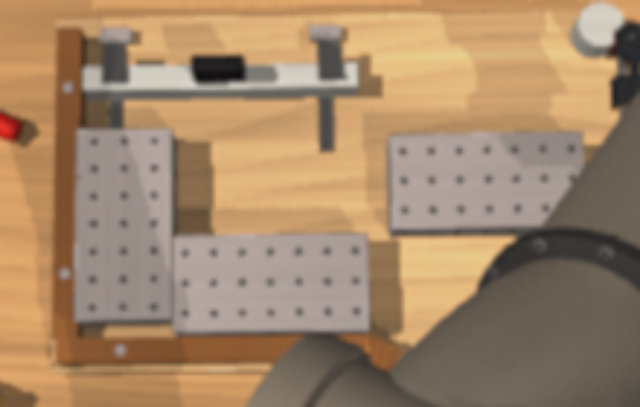

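```bash
cat >> h.py <<'E'
C0=np.array([.4205,.2145]);U=np.array([np.cos(np.radians(2.33)),np.sin(np.radians(2.33))]);V=np.array([-U[1],U[0]])
def cor(w): d=np.array(w[:2])-C0; return np.round(1000*np.array([d@U,d@V]),1)
E
python3 - <<'E'
from h import *
c=vision.get_image("top")
for p in [(300,230.7),(310,229.9),(330,230.2),(340,230.1),(300,263.2),(340,263),(370,228.3),(392,227.8),(370,195.9)]: print(p,cor(unproj(c,p,.08)))
E
```

```text
(300, 230.7) [  91.9 -132.9]
(310, 229.9) [  93.7 -159.6]
(330, 230.2) [  92.  -213.2]
(340, 230.1) [  91.9 -239.9]
(300, 263.2) [   4.7 -132.4]
(340, 263) [   3.6 -238.1]
(370, 228.3) [  95.5 -320.2]
(392, 227.8) [  95.9 -379.1]
(370, 195.9) [ 184.6 -323. ]
```

>>> carry_out([
  {"dp": [0,0,-3],"rot": [0,0,0]},
  {"dp": [0,0,-6],"rot": [0,0,0]},
  {"dp": [0,0,-7.9],"rot": [0,0,0]},
  {"dp": [0,0,-7.9],"rot": [0,0,0]},
  {"dp": [0,0.8,-7.9],"rot": [0,0,0]},
  {"dp": [0,1.4,-7.9],"rot": [0,0,0]},
  {"dp": [0,2,-7.9],"rot": [0,0,0]},
  {"dp": [0.1,2.8,-7.9],"rot": [0,0,0]},
  {"dp": [0.2,3.6,-7.9],"rot": [0,0,0]},
  {"dp": [0.3,4.4,-7.9],"rot": [0,0,0]},
  {"dp": [0.3,5.2,-7.9],"rot": [0,0,0]},
  {"dp": [0.27,6,-7.9],"rot": [0,0,0]},
  {"dp": [0.24,6.8,-7.9],"rot": [0,0,0]},
  {"dp": [0.2,7.6,-7.9],"rot": [0,0,0]},
  {"dp": [0.17,8.4,-7.9],"rot": [0,0,0]},
  {"dp": [0.14,9.2,-7.9],"rot": [0,0,0]},
  {"dp": [0.11,10,-7.9],"rot": [0,0,0]},
  {"dp": [0.11,10,-7.9],"rot": [0,0,0]},
  {"dp": [0.11,10,-7.9],"rot": [0,0,0]},
])

```text
t: 18.95
eef_pos: [0.5854, -0.1782, 0.0442]
eef_rot: [-179.9, -0.1, 92.4]
wrist_force: [-0.4, -0.2, -0.1]
width: 0.572
grip_force: 0.0
```

```bash
python3 - <<'E'
from h import *
c=vision.get_image("top");save(c,"top9.png")
print(cor(env.observe()["eef_pos"]))
im=c["image"]
for k in (320,330,340,345,350,360,370): print(k,im[218:240,k,2].tolist())
E
```

```text
[ 148.7 -399.6]
320 [113, 121, 121, 117, 109, 107, 108, 111, 111, 111, 109, 109, 128, 153, 157, 156, 156, 156, 155, 156, 157, 158]
330 [160, 160, 152, 139, 143, 153, 157, 159, 159, 140, 95, 77, 115, 151, 156, 153, 155, 154, 154, 155, 155, 156]
340 [158, 155, 138, 122, 132, 151, 157, 158, 157, 134, 81, 70, 118, 151, 154, 150, 152, 155, 153, 137, 103, 78]
345 [159, 159, 156, 157, 157, 157, 155, 157, 155, 133, 85, 71, 111, 137, 127, 108, 94, 79, 72, 73, 74, 73]
350 [158, 150, 130, 114, 132, 153, 148, 126, 93, 65, 50, 47, 49, 53, 64, 72, 73, 74, 73, 73, 74, 74]
360 [118, 68, 59, 77, 76, 66, 60, 53, 52, 60, 69, 72, 74, 75, 74, 74, 74, 73, 76, 76, 75, 75]
370 [53, 58, 57, 58, 57, 55, 60, 70, 75, 74, 75, 74, 75, 74, 75, 76, 75, 76, 75, 75, 75, 75]
```

>>> carry_out([
  {"dp": [-0.03,0.7,0],"rot": [0,0,0]},
  {"dp": [-0.06,1.4,0],"rot": [0,0,0]},
  {"dp": [-0.09,2.1,0],"rot": [0,0,0]},
  {"dp": [-0.12,2.8,0],"rot": [0,0,0]},
  {"dp": [-0.15,3.5,0],"rot": [0,0,0]},
  {"dp": [-0.17,4.2,0],"rot": [0,0,0]},
  {"dp": [-0.2,4.9,0],"rot": [0,0,0]},
  {"dp": [-0.23,5.6,0],"rot": [0,0,0]},
  {"dp": [-0.26,6.3,0],"rot": [0,0,0]},
  {"dp": [-0.29,7,0],"rot": [0,0,0]},
  {"dp": [-0.32,7.7,0],"rot": [0,0,0]},
  {"dp": [-0.35,8.4,0],"rot": [0,0,0]},
  {"dp": [-0.38,9.1,0],"rot": [0,0,0]},
  {"dp": [-0.4,9.8,0],"rot": [0,0,0]},
  {"dp": [-0.43,10.5,0],"rot": [0,0,0]},
  {"dp": [-0.45,11,0],"rot": [0,0,0]},
  {"dp": [-0.46,11.5,0],"rot": [0,0,0]},
  {"dp": [-0.48,12,0],"rot": [0,0,0]},
  {"dp": [-0.48,12.2,0],"rot": [0,0,0]},
  {"dp": [-0.48,12.2,0],"rot": [0,0,0]},
])

```text
t: 21.0
eef_pos: [0.5806, -0.061, 0.0448]
eef_rot: [180.0, 0.2, 92.2]
wrist_force: [-0.7, -9.1, -2.5]
width: 0.57
grip_force: 4.4
```

```bash
python3 - <<'E'
from h import *
print(cor(env.observe()["eef_pos"]),env.observe()["wrist_force"])
c=vision.get_image("wrist");save(c,"w10.png");c=vision.get_image("top");save(c,"top10.png")
E
```

```text
[ 148.7 -281.8] [-0.68638417 -9.12668804 -2.5345881 ]
```

>>> carry_out([
  {"dp": [0,-1,0],"rot": [0,0,0]},
  {"dp": [0,-1.5,4],"rot": [0,0,0]},
  {"dp": [0,-1.5,8.5],"rot": [0,0,0]},
  {"dp": [1,0,12.5],"rot": [0,0,0]},
  {"dp": [3,4,13.5],"rot": [0,0,0]},
  {"dp": [6,8,13.5],"rot": [0,0,0]},
  {"dp": [8.5,12,13.5],"rot": [0,0,0]},
  {"dp": [9.64,15.2,13.5],"rot": [0,0,0]},
  {"dp": [9.64,15.2,13.5],"rot": [0,0,0]},
  {"dp": [9.64,15.2,13.5],"rot": [0,0,0]},
  {"dp": [9.64,15.2,13.5],"rot": [0,0,0]},
  {"dp": [9.64,15.2,13.5],"rot": [0,0,0]},
])

```text
t: 22.3
eef_pos: [0.677, 0.0922, 0.18]
eef_rot: [-180.0, 0.0, 92.2]
wrist_force: [-0.1, 0.9, 0.4]
width: 0.567
grip_force: 0.0
```

```bash
cat >> h.py <<'E'
def fish(c,px,z):
    K=np.array(c["intrinsics"]);R=np.array(c["R"]);t=np.array(c["t"])
    d=np.array([(px[0]-K[0,2])/K[0,0],(px[1]-K[1,2])/K[1,1]]);r=np.hypot(*d)
    ray=R.T@np.array([*(np.sin(r)*d/max(r,1e-9)),np.cos(r)]);o=-R.T@t
    return o+ray*(z-o[2])/ray[2]
E
python3 - <<'E'
from h import *
o=env.observe();print(o["eef_pos"],cor(o["eef_pos"]))
for n in ["wrist","top","scene"]:
    c=vision.get_image(n);save(c,n+"11.png");f=fish if n=="wrist" else unproj
    for k,z in [("bar_grip",.098),("bar_face",.03),("long_block_1",.03),("cross_block",.03)]:
        print(n,k,[(round(d["confidence"],2),np.round(d["pixel"]).tolist(),cor(f(c,d["pixel"],z))) for d in spotter.pinpoint(n,k)[:4]])
E
```

```text
[0.67703308 0.09217356 0.17996928] [ 251.3 -132.7]
wrist bar_grip [(0.86, [321.0, 245.0], array([ 250.4, -134.3]))]
wrist bar_face []
wrist long_block_1 [(0.74, [208.0, 271.0], array([ 145.3, -179.4])), (0.6, [121.0, 273.0], array([  49.9, -183.8]))]
wrist cross_block [(0.89, [158.0, 123.0], array([106.2, -42.3]))]
top bar_grip [(0.75, [300.0, 174.0], array([ 244.7, -135.7]))]
top bar_face [(0.69, [303.0, 183.0], array([ 237.3, -139.9]))]
top long_block_1 [(0.88, [321.0, 248.0], array([  51.2, -187.2])), (0.84, [321.0, 213.0], array([ 151.2, -188. ]))]
top cross_block [(0.85, [185.0, 290.0], array([-58.6, 185.6])), (0.58, [405.0, 328.0], array([-170. , -410.9]))]
scene bar_grip [(0.83, [368.0, 276.0], array([ 244.9, -132.8]))]
scene bar_face [(0.69, [365.0, 297.0], array([ 234.6, -133.8]))]
scene long_block_1 [(0.9, [331.0, 282.0], array([ 152.7, -184.8])), (0.83, [324.0, 257.0], array([  48.8, -167.5]))]
scene cross_block [(0.98, [424.0, 225.0], array([-12. , 153.1])), (0.73, [211.0, 241.0], array([-120.8, -425.6])), (0.71, [375.0, 262.0], array([112.2, -53.1]))]
```

>>> carry_out([
  {"dp": [0,0,-3],"rot": [0,0,0]},
  {"dp": [0,0,-6],"rot": [0,0,0]},
  {"dp": [0,0,-8.5],"rot": [0,0,0]},
  {"dp": [0,0,-9.9],"rot": [0,0,0]},
  {"dp": [0,0,-9.9],"rot": [0,0,0]},
  {"dp": [0,0,-9.9],"rot": [0,0,0]},
])

```text
t: 23.65
eef_pos: [0.678, 0.0942, 0.0815]
eef_rot: [179.9, 0.0, 92.3]
wrist_force: [0.7, 0.7, 0.5]
width: 0.571
grip_force: 0.0
```

>>> carry_out([
  {"dp": [0,0,0],"rot": [0,0,0]},
  {"dp": [0,0,0],"rot": [0,0,0]},
  {"dp": [0,0,0],"rot": [0,0,0]},
  {"dp": [0,0,0],"rot": [0,0,0]},
  {"dp": [0,0,0],"rot": [0,0,0]},
  {"dp": [0,0,0],"rot": [0,0,0]},
  {"dp": [0,0,0],"rot": [0,0,0]},
  {"dp": [0,0,0],"rot": [0,0,0]},
], claw=0)

```text
t: 24.45
eef_pos: [0.6773, 0.0944, 0.0809]
eef_rot: [-180.0, -0.0, 92.3]
wrist_force: [-3.1, 0.3, 4.5]
width: 0.181
grip_force: 30.0
```

>>> carry_out([
  {"dp": [-0.5,-0.02,0],"rot": [0,0,0]},
  {"dp": [-1,-0.04,0],"rot": [0,0,0]},
  {"dp": [-1.5,-0.06,0],"rot": [0,0,0]},
  {"dp": [-2,-0.08,0],"rot": [0,0,0]},
  {"dp": [-2.5,-0.1,0],"rot": [0,0,0]},
  {"dp": [-3,-0.12,0],"rot": [0,0,0]},
  {"dp": [-3.4,-0.14,0],"rot": [0,0,0]},
  {"dp": [-3.8,-0.15,0],"rot": [0,0,0]},
  {"dp": [-4.1,-0.17,0],"rot": [0,0,0]},
  {"dp": [-4.4,-0.18,0],"rot": [0,0,0]},
  {"dp": [-4.6,-0.19,0],"rot": [0,0,0]},
  {"dp": [-4.8,-0.2,0],"rot": [0,0,0]},
  {"dp": [-5,-0.2,0],"rot": [0,0,0]},
  {"dp": [-5,-0.2,0],"rot": [0,0,0]},
])

```text
t: 25.85
eef_pos: [0.6283, 0.0925, 0.0809]
eef_rot: [179.9, 0.0, 92.4]
wrist_force: [5.9, 1.0, 0.8]
width: 0.181
grip_force: 30.0
```

>>> carry_out([
  {"dp": [-0.2,-0.01,0],"rot": [0,0,0]},
  {"dp": [-0.4,-0.02,0],"rot": [0,0,0]},
  {"dp": [-0.6,-0.02,0],"rot": [0,0,0]},
  {"dp": [-0.8,-0.03,0],"rot": [0,0,0]},
  {"dp": [-1,-0.04,0],"rot": [0,0,0]},
  {"dp": [-1.2,-0.05,0],"rot": [0,0,0]},
  {"dp": [-1.2,-0.05,0],"rot": [0,0,0]},
])

```text
t: 26.55
eef_pos: [0.6201, 0.0921, 0.0809]
eef_rot: [179.4, 0.1, 92.4]
wrist_force: [20.3, 2.0, -12.2]
width: 0.183
grip_force: 30.0
```

```bash
python3 - <<'E'
from h import *
o=env.observe();print(o["eef_pos"],cor(o["eef_pos"]),o["wrist_force"])
E
```

```text
[0.62008049 0.0920921  0.08088651] [ 194.4 -130.4] [ 20.32649872   2.03663473 -12.15513877]
```

>>> carry_out([
  {"dp": [-0.1,0,0],"rot": [0,0,0]},
  {"dp": [-0.2,-0.01,0],"rot": [0,0,0]},
  {"dp": [-0.2,-0.01,0],"rot": [0,0,0]},
  {"dp": [-0.2,-0.01,0],"rot": [0,0,0]},
  {"dp": [-0.2,-0.01,0],"rot": [0,0,0]},
])

```text
t: 27.05
eef_pos: [0.6201, 0.0921, 0.0809]
eef_rot: [179.2, 0.1, 92.4]
wrist_force: [25.8, 2.3, -19.2]
width: 0.184
grip_force: 30.1
```

```bash
python3 - <<'E'
from h import *
o=env.observe();print(cor(o["eef_pos"]),o["wrist_force"])
for n in ["wrist","top","scene"]:
    c=vision.get_image(n);save(c,n+"12.png");f=fish if n=="wrist" else unproj
    for k,z in [("bar_grip",.098),("bar_face",.03),("long_block_1",.03),("cross_block",.03)]:
        print(n,k,[(round(d["confidence"],2),np.round(d["pixel"]).tolist(),cor(f(c,d["pixel"],z))) for d in spotter.pinpoint(n,k)[:4]])
E
```

```text
[ 194.5 -130.4] [ 25.78339073   2.34884613 -19.24163358]
wrist bar_grip [(0.73, [328.0, 317.0], array([ 196.6, -135.8]))]
wrist bar_face []
wrist long_block_1 [(0.88, [119.0, 324.0], array([  48.7, -182.5]))]
wrist cross_block [(0.69, [154.0, 122.0], array([ 93.8, -46.1]))]
top bar_grip [(0.62, [300.0, 188.0], array([ 206.2, -133.8]))]
top bar_face []
top long_block_1 [(0.95, [321.0, 220.0], array([ 130.3, -188.5])), (0.78, [319.0, 252.0], array([  40. , -182.9]))]
top cross_block [(0.88, [407.0, 328.0], array([-169.8, -416.8])), (0.76, [188.0, 290.0], array([-60. , 179.3])), (0.38, [342.0, 214.0], array([ 146.5, -248.8]))]
scene bar_grip [(0.78, [361.0, 262.0], array([ 191. , -128.6]))]
scene bar_face [(0.73, [358.0, 284.0], array([ 183.6, -129.6])), (0.47, [373.0, 260.0], array([101.7, -53.6]))]
scene long_block_1 [(0.93, [331.0, 276.0], array([ 132. , -177.6])), (0.82, [323.0, 253.0], array([  30.3, -162.9])), (0.64, [306.0, 296.0], array([ 184.6, -258.1]))]
scene cross_block [(0.75, [426.0, 224.0], array([-15.5, 161.6])), (0.68, [212.0, 242.0], array([-117.2, -423. ])), (0.6, [373.0, 257.0], array([ 91. , -48.3])), (0.56, [502.0, 253.0], array([182. , 270.4]))]
```

```bash
python3 - <<'E'
from h import *
c=vision.get_image("top");im=c["image"].astype(int)
def edge(col,lo,hi,thr,ch,up):
    p=im[lo:hi,col,ch]; 
    for i in range(len(p)-1):
        if (p[i]-thr)*(p[i+1]-thr)<=0 and (p[i+1]>p[i])==up: return lo+i+(thr-p[i])/(p[i+1]-p[i]+1e-9)
for k in (262,270,278,290,300,310,330,338):
    print(k,im[226:240,k,2].tolist(),"|",im[255:280,k,2].tolist())
print(im[185:205,320].tolist())
for r in (215,225,245): print(r,im[r,240:295,2].tolist())
E
```

```text
262 [76, 74, 75, 67, 49, 38, 37, 39, 46, 52, 52, 53, 54, 54] | [71, 71, 71, 71, 72, 69, 71, 69, 69, 69, 67, 67, 67, 67, 66, 66, 67, 68, 67, 67, 67, 68, 67, 68, 67]
270 [72, 71, 71, 69, 64, 58, 54, 48, 42, 35, 34, 39, 45, 52] | [67, 65, 66, 65, 66, 66, 65, 65, 64, 66, 65, 65, 65, 66, 65, 66, 66, 65, 66, 66, 65, 65, 66, 65, 67]
278 [62, 61, 62, 61, 60, 61, 61, 60, 61, 60, 58, 55, 54, 45] | [50, 52, 61, 66, 67, 67, 66, 65, 64, 65, 65, 64, 64, 63, 63, 62, 64, 62, 61, 62, 59, 58, 57, 55, 54]
290 [63, 63, 73, 88, 99, 105, 116, 131, 145, 153, 156, 153, 155, 164] | [168, 164, 151, 145, 155, 161, 162, 163, 164, 142, 91, 54, 50, 53, 54, 53, 55, 53, 49, 57, 92, 121, 110, 94, 108]
300 [161, 162, 163, 160, 148, 143, 160, 163, 164, 164, 162, 160, 162, 165] | [168, 165, 161, 159, 162, 165, 164, 165, 165, 140, 85, 51, 52, 53, 52, 52, 52, 52, 50, 59, 99, 132, 126, 98, 105]
310 [162, 161, 160, 160, 149, 145, 160, 163, 163, 162, 161, 160, 163, 164] | [165, 162, 159, 159, 162, 164, 163, 163, 162, 135, 81, 52, 50, 54, 54, 52, 52, 54, 51, 68, 101, 115, 98, 87, 104]
330 [155, 158, 158, 156, 137, 130, 153, 
[... 659 characters left out ...]
108, 100, 96]]
215 [97, 95, 95, 96, 95, 94, 93, 93, 92, 91, 91, 91, 90, 89, 89, 89, 87, 86, 87, 86, 84, 83, 82, 82, 81, 82, 80, 77, 76, 77, 76, 74, 73, 71, 71, 70, 67, 65, 64, 62, 61, 61, 60, 61, 61, 62, 61, 60, 60, 58, 60, 60, 61, 57, 57]
225 [96, 95, 94, 93, 92, 92, 90, 89, 88, 89, 87, 87, 85, 83, 83, 81, 81, 78, 78, 78, 77, 76, 76, 75, 77, 75, 75, 74, 74, 74, 71, 70, 69, 66, 65, 64, 63, 60, 62, 61, 61, 60, 61, 61, 61, 61, 59, 60, 60, 58, 60, 89, 134, 164, 167]
245 [90, 90, 91, 89, 89, 88, 88, 87, 86, 85, 84, 83, 83, 83, 81, 81, 80, 80, 77, 76, 77, 75, 76, 74, 74, 72, 70, 64, 60, 52, 53, 51, 52, 51, 52, 59, 70, 78, 76, 61, 40, 30, 36, 46, 53, 56, 78, 123, 159, 163, 164, 163, 161, 162, 163]
```

>>> carry_out([
  {"dp": [0.2,0,0],"rot": [0,0,0]},
  {"dp": [0.4,0.01,0],"rot": [0,0,0]},
  {"dp": [0.6,0.02,0],"rot": [0,0,0]},
  {"dp": [0.6,0.02,0],"rot": [0,0,0]},
])

```text
t: 28.25
eef_pos: [0.62, 0.0921, 0.0808]
eef_rot: [179.9, -0.0, 92.4]
wrist_force: [5.0, 0.5, 1.3]
width: 0.181
grip_force: 30.0
```

>>> carry_out([
  {"dp": [0,0,0],"rot": [0,0,0]},
  {"dp": [0,0,0],"rot": [0,0,0]},
  {"dp": [0,0,0],"rot": [0,0,0]},
  {"dp": [0,0,0],"rot": [0,0,0]},
  {"dp": [0,0,0],"rot": [0,0,0]},
], claw=4)

```text
t: 28.75
eef_pos: [0.6189, 0.0916, 0.0805]
eef_rot: [-180.0, 0.0, 92.3]
wrist_force: [0.8, -1.7, 0.6]
width: 0.453
grip_force: 0.8
```

Lift clear, back away and measure the layer.

>>> carry_out([
  {"dp": [0,0,2],"rot": [0,0,0]},
  {"dp": [0,0,5],"rot": [0,0,0]},
  {"dp": [0,0,9],"rot": [0,0,0]},
  {"dp": [0,0,13],"rot": [0,0,0]},
  {"dp": [0,0,16],"rot": [0,0,0]},
  {"dp": [0,0,18],"rot": [0,0,0]},
  {"dp": [0,-4,18],"rot": [0,0,0]},
  {"dp": [0,-9,18],"rot": [0,0,0]},
  {"dp": [0,-14,18],"rot": [0,0,0]},
  {"dp": [0,-19,18],"rot": [0,0,0]},
  {"dp": [0,-24,18],"rot": [0,0,0]},
  {"dp": [0,-28,18],"rot": [0,0,0]},
  {"dp": [0,-28,18],"rot": [0,0,0]},
  {"dp": [0,-28,18],"rot": [0,0,0]},
  {"dp": [0,-28,18],"rot": [0,0,0]},
])

```text
t: 30.25
eef_pos: [0.6193, -0.1862, 0.2599]
eef_rot: [-179.9, -0.1, 92.5]
wrist_force: [0.4, -0.8, -0.3]
width: 0.451
grip_force: 0.0
```

```bash
python3 - <<'E'
from h import *
c=vision.get_image("top");save(c,"top13.png");im=c["image"]
cv2.imwrite("pics/c13.png",cv2.cvtColor(cv2.resize(im[150:290,225:445],(640,407)),cv2.COLOR_RGB2BGR))
print(blocks(c,[(266,235),(320,248)]))
for k in (255,265,275,290,300,310,320,330,340): print(k,im[184:204,k,2].tolist(),im[226:236,k,2].tolist(),im[260:270,k,2].tolist())
for r in (210,225,245,255): print(r,im[r,242:262,2].tolist(),im[r,276:296,2].tolist(),im[r,345:362,2].tolist())
for k,z in [("bar_grip",.098),("bar_face",.03),("long_block_1",.03),("cross_block",.03)]:
    print(k,[(round(d["confidence"],2),cor(unproj(c,d["pixel"],z))) for d in spotter.pinpoint("top",k)[:4]])
E
```

```text
[(array([527.8,  84.1]), array([198.8, 265.6]), np.float32(91.46), np.int32(6663)), (array([527.8,  84.1]), array([198.8, 265.6]), np.float32(91.46), np.int32(6663))]
255 [68, 66, 62, 59, 55, 52, 67, 119, 171, 197, 200, 200, 201, 196, 173, 155, 158, 159, 154, 148] [139, 140, 140, 139, 134, 124, 125, 133, 139, 139] [111, 118, 132, 139, 133, 105, 62, 46, 48, 50]
265 [74, 74, 74, 75, 76, 74, 75, 74, 75, 76, 76, 76, 77, 98, 133, 159, 164, 159, 155, 155] [159, 159, 158, 159, 155, 148, 151, 158, 159, 158] [126, 129, 138, 139, 125, 90, 51, 51, 89, 126]
275 [120, 115, 106, 101, 86, 56, 72, 139, 187, 195, 195, 196, 196, 186, 161, 146, 156, 159, 159, 158] [158, 158, 159, 159, 159, 157, 157, 159, 158, 158] [151, 156, 159, 159, 142, 99, 58, 50, 51, 52]
290 [104, 103, 103, 100, 95, 81, 72, 91, 118, 137, 158, 174, 184, 186, 168, 155, 156, 156, 159, 158] [156, 159, 160, 159, 157, 154, 155, 158, 158, 159] [160, 161, 162, 163, 141, 90, 51, 50, 50, 52]
300 [103, 103, 102, 94, 73, 41, 32, 36, 38, 32, 22, 19, 44, 98, 137, 154, 157, 159, 159, 158] [158, 159, 158, 156, 144, 140, 154, 159, 159, 159] [160, 
[... 1478 characters left out ...]
57, 156, 155, 157, 156, 142, 132, 153, 160, 158, 157, 157, 158, 158, 157, 158, 158, 158] [150, 145, 139, 143, 151, 150, 129, 89, 77, 78, 80, 81, 84, 88, 90, 91, 92]
255 [85, 59, 51, 50, 47, 47, 46, 57, 99, 135, 139, 137, 138, 139, 138, 139, 137, 138, 138, 136] [156, 155, 155, 155, 155, 155, 156, 142, 133, 158, 165, 163, 162, 163, 163, 162, 162, 161, 162, 162] [39, 39, 41, 44, 46, 48, 55, 62, 64, 59, 51, 49, 48, 49, 48, 50, 49]
bar_grip [(0.66, array([ 191.1, -130. ]))]
bar_face []
long_block_1 [(0.83, array([  45. , -189.1])), (0.56, array([ 137.6, -174.9]))]
cross_block [(0.89, array([-56.8, 177.2])), (0.84, array([ 94.2, -40.7])), (0.75, array([-177.5, -417.5])), (0.52, array([1.3, 5.7]))]
```

```bash
python3 - <<'E'
from h import *
c=vision.get_image("top");im=c["image"].astype(float).mean(2)
def sub(p,lo,kind):
    if kind=="dip":
        i=int(np.argmin(p)); a,b,d=p[i-1],p[i],p[i+1]; return lo+i+.5*(a-d)/(a-2*b+d)
    g=-np.diff(p); i=int(np.argmax(g)); s=slice(max(i-2,0),i+3); return lo+np.average(np.arange(len(g))[s],weights=np.clip(g[s],0,None))+.5
def show(n,pts,z):
    P=np.array([cor(unproj(c,q,z)) for q in pts]); ax=np.ptp(P,0).argmax(); k=np.polyfit(P[:,ax],P[:,1-ax],1)
    print(n,"mean",P.mean(0).round(1),"slope deg",np.degrees(np.arctan(k[0])).round(2),"res",np.std(P[:,1-ax]-np.polyval(k,P[:,ax])).round(2))
show("seam12",[(k,sub(im[226:236,k],226,"dip")) for k in range(296,342,2)],.08)
show("long1 near",[(k,sub(im[259:270,k],259,"e")) for k in range(288,334,2)],.08)
show("cross near",[(k,sub(im[259:270,k],259,"e")) for k in range(256,282,2)],.08)
show("seam cross",[(sub(im[r,279:289],279,"dip"),r) for r in range(202,260,2)],.08)
show("cross end",[(sub(im[r,246:256][::-1],0,"e")*-1+255,r) for r in range(202,260,2)],.08)
show("long ends",[(sub(im[r,345:355],345,"e"),r) for r in list(range(204,240,2))],.08)
show("fence near inner",[(k,sub(im[262:270,k],262,"e")) for k in range(288,334,2)],.06)
E
```

```text
seam12 mean [  92.2 -181. ] slope deg 3.01 res 3.47
long1 near mean [   1.5 -158.8] slope deg 0.58 res 0.3
cross near mean [  3.5 -47.6] slope deg 5.2 res 3.23Traceback (most recent call last):
  File "<stdin>", line 13, in <module>
  File "<stdin>", line 5, in sub
IndexError: index 10 is out of bounds for axis 0 with size 10
```

```bash
python3 - <<'E'
from h import *
c=vision.get_image("top");im=c["image"].astype(float).mean(2)
def sub(p,lo,kind):
    if kind=="dip":
        i=int(np.argmin(p[1:-1]))+1; a,b,d=p[i-1],p[i],p[i+1]; return lo+i+np.clip(.5*(a-d)/(a-2*b+d+1e-9),-.5,.5)
    g=-np.diff(p); i=int(np.argmax(g)); s=slice(max(i-2,0),i+3); return lo+np.average(np.arange(len(g))[s],weights=np.clip(g[s],0,None))+.5
def show(n,pts,z):
    P=np.array([cor(unproj(c,q,z)) for q in pts]); ax=np.ptp(P,0).argmax(); 
    r=least_squares(lambda k:k[0]*(P[:,ax]-P[:,ax].mean())+k[1]-P[:,1-ax],[0,np.median(P[:,1-ax])],loss="soft_l1",f_scale=.3)
    print(n,"offset",r.x[1].round(1),"slope deg",np.degrees(r.x[0]).round(2))
show("seam12",[(k,sub(im[227:235,k],227,"dip")) for k in range(296,342,2)],.08)
show("long1 near",[(k,sub(im[259:270,k],259,"e")) for k in range(288,334,2)],.08)
show("cross near",[(k,sub(im[262:270,k],262,"e")) for k in range(258,282,2)],.08)
show("seam cross",[(sub(im[r,281:287],281,"dip"),r) for r in range(202,260,2)],.08)
show("cross end",[(255-sub(im[r,246:256][::-1],0,"e"),r) for r in range(202,260,2)],.08)
show("long ends",[(sub(im[r,345:355],345,"e"),r) for r in list(range(204,240,2))],.08)
E
```

```text
seam12 offset 91.1 slope deg 0.95
long1 near offset 1.5 slope deg 0.62
cross near offset 2.4 slope deg 0.31
seam cross offset -89.5 slope deg -0.06
cross end offset 0.4 slope deg -0.13
long ends offset -268.2 slope deg -0.95
```

```bash
python3 -c "
from h import *
print(job_done())"
```

```text
the job is handed in; nothing more can be done
None
```

The job is handed in, verdict not shown: the layer is seated with seams closed and pieces within about 1° of square in the last picture, the bar was squeezed to about 20–25 N and left against it, but I viewed 11 pictures, one over the limit of 10.

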